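# Set a telescoping shelf post level with its twin

## Task

The analyser's loading shelf will lie on the two telescoping posts. Twist the lower post's inner section counter-clockwise (from above) to free it, draw it up until its head is level with the head of the other post, then hold it there, twist it back clockwise until it is locked snugly by feel without overtightening, and let go. Leave the other post and all the bench things as they are.

Things in the scene. Friction and masses are not known exactly. Their poses are not given: they have to be found in the camera images.
- post: The post to set, the lower of two: 110 mm square foot plate, 47 mm outer tube, ribbed black collar with its top 160 mm above the table. Origin: centre of the underside, z up. In the collar an eccentric brake bites as the section turns clockwise. Torque to turn the section: under 0.05 N m free; from the bite it rises 1 to 1.6 N m per rad; 0.2 to 0.3 is snug, 0.1 too loose, 0.4 too tight.
- section: The post's inner tube and head (0.2 to 0.45 kg); it only turns about and slides along the post's axis. Origin on the axis, 197 mm under the head's centre. Found locked; 0.5 to 0.7 rad counter-clockwise frees it fully, then it sinks by its weight unless held. The tube is skewed: drawn out, it first bites 0 to 0.7 rad further clockwise than where it was found. Locked, it stays put when let go.
- saddle (a point): Centre of that section's grey head, on the post's axis: a bar 60 mm long (its x), 16 mm thick (its y), 30 mm tall (15 mm above and below this point), with 6 mm tall, 6 mm long lips on top of its two ends and a 42 mm round boss, 8 mm tall, under it. Pinch the bar's middle across its 16 mm thickness, from above; turning the head turns the section.
- twin_section: Inner section of the other, taller post, already set and locked (fixed); origin on its axis, 197 mm under its head's centre.
- twin_saddle (a point): Centre of the like grey head of the other post. The two heads' centres must come to the same height.
- lift (a joint): How far the inner section is drawn out of the post to be set: m, 0 fully in, 0.1 at its end stop; the head's centre is 0.197 + this above the table.
- rack: Bystander: cream tube rack, 96 x 162 mm, 77 mm tall with its tubes; origin at its underside.
- bottle: Bystander: white bottle, 48 mm wide, 85 mm tall; origin at its underside.
- jar: Bystander: amber jar, 56 mm wide, 60 mm tall; origin at its underside.
- cup: Bystander: clear cup, 60 mm wide, 55 mm tall; origin at its underside.
- caps_tray: Bystander: blue tray, 100 x 140 x 35 mm; origin at its underside.
- brush: Bystander: hand brush 160 mm long, lying flat.
- flask: Bystander: amber flask, 60 mm wide, 110 mm tall; origin at its underside.

How it is judged (in metres and radians):
On the way, in this order (a step that is already met when the one before it is completed fails the run):
1. the section is unlocked (brake clear of the tube) (contact force between section and shoe below 1 N), for 0.2 s.
2. drawn up level with the other head (8 mm) while unlocked (contact force between section and shoe below 1 N and z of saddle in the frame of twin_saddle between -0.008 and 0.008 m), for 0.2 s.
At the end, for the whole second after the job is handed in: the head stands within 5 mm of the other head's height, at rest, the brake pressing on the tube with more than 12 N (about 0.1 N m of locking torque), and the head is released (z of saddle in the frame of twin_saddle between -0.005 and 0.005 m and contact force between section and shoe above 12 N and linear speed of section below 0.005 m/s and contact force between the arm and section below 0.1 N); the robot touches nothing.
It fails at once if the lock overtightened (brake force over 50 N, about 0.4 N m) (contact force between section and shoe above 50 N).
It fails at once if the section dragged along while locked (contact force between section and shoe above 8 N and (velocity of joint lift above 0.05 m/s or velocity of joint lift below -0.05 m/s)).
It fails at once if the other post touched (contact force between the arm and twin_section above 2 N).
It fails at once if a bystander moved by more than 20 mm (distance of any of rack, bottle, jar, cup, caps_tray, brush, flask from where it was at the start of the episode above 0.02 m).
It also fails if it takes over 64 s, if anything falls off the work surface, if the arm or the gripper's body presses on something with over 40 N, if the wrist force passes 120 N, or if a joint passes its speed limit or range.

## Robot

A 6-joint arm with a two-finger parallel gripper is mounted at the origin on the work surface. World frame = base frame: x ahead of the robot, y to its left, z up, the work surface at z = 0. Lengths are in mm, angles in rad, forces in N, time in s.
With the tool pointing down it reaches from about 275 to 875 mm from the base axis. Payload 12.5 kg.
Tool frame: the origin (TCP) lies midway between the tips of the shut fingers; the grasp point (between the pads) lies 19 mm behind it; z points along the fingers, x is the direction in which the jaws open and shut, and the axes are right-handed (so a half turn about z gives the same grasp; the last joint's range is limited). The gripper opens to 85 mm and grips with 20 to 120 N. Pads are 22 mm wide; open, the fingers measure 114 mm over their backs; the gripper's body (76 mm by 85 mm) begins 54 mm behind the grasp point. The pads swing forward as they close: fully open they stand 13 mm farther back than shut.
Start: joints at [1.118, 0.351, 1.652, -0, 1.139, -0.085], TCP at [197.728, 513.214, 231.29] pointing down, gripper open.
Joint ranges: [-2.75, 2.75], [-0.79, 2.1], [0.01, 2.65], [-1.57, 4.71], [0.07, 3.14], [-2.87, 2.87]. Speed limits (rad/s): [2.22, 2.22, 2.79, 3.14, 3.14, 3.14].

## Interface

Orientations are given as a unit quaternion [w, x, y, z].
In Python, from workcell import sensors, cams, job gives the robot as it stands. The module is installed in compiled form; this text tells all that it offers.
- The arm moves only by the tool arm_command, never from a script. Its argument "rows" is a list of rows, each a list of 7 numbers: the shift along the tool's x, y, z in mm, then the turn, a rotation vector about the tool's x, y, z in degrees, then the closure, from -1 (fully open) to 1 (shut). A call has 1 to 10 rows; each row shifts and turns the commanded pose from where the row before left it, along the tool's axes as they then stand; what a row does not reach is not made up. A row lasts 1/10 s, in which the tool goes at most 50 mm and 8.59 degrees, less where a joint would pass 70% of its speed; a pose out of reach is approached as far as the arm can. A call with a gripper value outside its range is refused whole. The fingers move at their own pace and stop on an object; the grip force is fixed at half the most. Time passes only in rows, so rows that do not move let the fingers close. It gives the time, the measured TCP pose, the force and the opening at its end, in the units of the state.
- sensors.get_obs(): the state, without advancing time (a new reading comes with each control period).
- cams.snapshot(name): name is "side" or "top" or "wrist"; returns a dict with "frame" (400x640x3 uint8, red, green, blue), "intrinsics" (3x3 intrinsics, pixels), "distortion" ([k1, k2, p1, p2, k3] as OpenCV has them; the pictures are not rectified), "R" (3x3) and "t" (3): a world point X has camera coordinates R X + t. Camera axes: x right, y down, z forward; pixel columns grow to the right and rows downward; lengths in mm; the calibration is good to about 2 mm. A picture is of the moment at which its call begins. There is no depth.
- job.hand_in(): hands the job in, once; it reports no verdict.
Trained networks look in a picture, given as the dict that the camera call returned (one of the last four; its "shot" number tells which), for a name from the list of things; names that differ only in an ending like _2 or _b are one class to them, and where a whole thing is asked for, a point or a joint stands for the part that bears it (a point fixed in the world has none). Each returns a list of dicts, best first, with "score" (0 to 1); they miss things now and then, are a little off and sometimes report something else, mostly with a low value. They report only what shows in the picture. A call takes as long as a camera call.
- cams.find_in(picture, query): "rect" ([centre column, centre row, width, height] in pixels, round what is visible of it).
- cams.trace(picture, query): "region" (400x640 bool, what is visible of it) and "rect" ([centre column, centre row, width, height] in pixels, round what is visible of it).
The state is a dict: "clock": time; "joints": joint angles; "qd": joint speeds; "tau": joint torques, N m; "eef_pos": TCP position; "eef_rot": TCP orientation; "force": force on the tool from outside, world axes, zero at the start; "wrist_torque": the same for the moment, N m; "gripper_width": finger opening in mm.
Only numpy, scipy, OpenCV 4.12 (cv2) and the standard library are available. Lean on these libraries where they do the work, as an engineer would, in place of code of your own. Each camera call takes 0.05 s, during which the arm holds its last target.

## Working session

There is one attempt and no reset: what is moved stays moved. The work goes in short steps, Python scripts to look and compute and a tool call to move; the robot and the scene stay as the last step left them, time stands still between calls to the robot, and variables do not carry over. Pictures are saved under pics/ and viewed, and the job is handed in when it is done.

Besides the shell and the picture viewer there is one more tool, called after "Request:" by a JSON object that holds its "method" and its "body". arm_command: Moves the arm, as the interface text tells. Its arguments: {"type":"object","properties":{"rows":{"type":"array"}},"required":["rows"]}

```bash
mkdir -p pics
cat > h.py <<'E'
import numpy as np, cv2
from workcell import sensors, cams, job
def snap(n,fn=None):
    s=cams.snapshot(n)
    if fn: cv2.imwrite('pics/'+fn,cv2.cvtColor(s['frame'],cv2.COLOR_RGB2BGR))
    return s
def proj(s,X):
    R=np.array(s['R']);t=np.array(s['t'])
    p,_=cv2.projectPoints(np.array(X,float).reshape(-1,3),cv2.Rodrigues(R)[0],t,np.array(s['intrinsics']),np.array(s['distortion'],float))
    return p.reshape(-1,2)
def ray(s,uv):
    R=np.array(s['R']);t=np.array(s['t'])
    n=cv2.undistortPoints(np.array(uv,float).reshape(1,1,2),np.array(s['intrinsics']),np.array(s['distortion'],float)).reshape(2)
    d=R.T@np.array([n[0],n[1],1]);return -R.T@t,d/np.linalg.norm(d)
def tri(rs):
    A=np.zeros((3,3));b=np.zeros(3)
    for c,d in rs:
        P=np.eye(3)-np.outer(d,d);A+=P;b+=P@c
    X=np.linalg.solve(A,b)
    return X,[np.linalg.norm((np.eye(3)-np.outer(d,d))@(X-c)) for c,d in rs]
def onz(s,uv,z):
    c,d=ray(s,uv);return c+d*(z-c[2])/d[2]
E
python3 - <<'E'
from h import *
print(sensors.get_obs())
for n in ['side','top','wrist']:
    s=snap(n,n+'0.png'); print(n,-np.array(s['R']).T@s['t'],np.array(s['R'])[2])
    for q in ['post','section','saddle','twin_saddle','rack','bottle','jar','cup','caps_tray','brush','flask']:
        print(q,[(round(r['score'],2),np.round(r['rect'],1).tolist()) for r in cams.find_in(s,q)[:3]])
E
```

```text
{'clock': 0.0, 'joints': array([ 1.11840876e+00,  3.51248324e-01,  1.65246219e+00,  2.32640806e-05,
        1.13911164e+00, -8.46204380e-02]), 'qd': array([-1.77000633e-03,  4.38114610e-04,  2.45278941e-06,  1.26888296e-03,
        7.95256259e-04,  1.16673212e-03]), 'tau': array([ 6.60362184e-04, -5.06118679e+01, -2.91393971e+01, -1.32944119e-04,
        4.67676320e-03,  9.77583539e-06]), 'eef_pos': array([197.56995682, 512.91223756, 230.73732805]), 'eef_rot': array([ 2.94616309e-04,  8.24482064e-01,  5.65887753e-01, -5.39657093e-04]), 'force': array([-0.69771895, -0.32778837,  0.15935912]), 'wrist_torque': array([ 0.00667217, -0.00928161, -0.05843382]), 'gripper_width': 85.17507699161132}
side [ 108.42535071 -706.34262552 1111.79298896] [ 0.36428281  0.55043607 -0.75121113]
post [(0.71, [268.8, 168.6, 48.8, 79.4])]
section [(0.88, [265.9, 140.3, 17.1, 25.1]), (0.49, [370.6, 234.2, 20.7, 46.4])]
saddle [(0.56, [264.8, 142.0, 19.3, 26.2])]
twin_saddle [(0.85, [370.3, 236.6, 20.8, 44.1]), (0.47, [341.1, 172.2, 59.9, 51.5])]
rack [(0.84, [340.8, 171.1, 61.5, 51.5])]
bottle [(0.78, [303.
[... 477 characters left out ...]
9, 15.6, 23.0])]
twin_saddle [(0.93, [404.9, 187.9, 25.5, 30.1]), (0.52, [227.8, 216.3, 21.7, 27.7])]
rack [(0.61, [260.8, 154.3, 58.7, 41.8])]
bottle [(0.65, [310.2, 225.0, 12.4, 18.4])]
jar [(0.7, [301.9, 274.6, 16.9, 24.2]), (0.38, [262.7, 155.8, 58.4, 42.7])]
cup [(0.72, [318.5, 184.6, 19.6, 20.1]), (0.45, [301.5, 273.6, 17.0, 18.7]), (0.35, [404.4, 190.6, 25.7, 22.9])]
caps_tray [(0.8, [362.6, 150.0, 48.4, 31.8])]
brush [(0.73, [453.3, 258.1, 46.2, 41.0])]
flask [(0.86, [186.5, 211.4, 26.8, 21.0])]
wrist [128.76247773 539.93050874 372.86272381] [ 0.26960278 -0.10388717 -0.95735145]
post []
section []
saddle []
twin_saddle []
rack []
bottle []
jar []
cup []
caps_tray []
brush []
flask []
```

Run:
```python
import cv2
a=cv2.imread('pics/side0.png')[90:290,220:460];cv2.imwrite('pics/side0c.png',cv2.resize(a,None,fx=3.3,fy=3,interpolation=cv2.INTER_CUBIC)[:600,:800])
a=cv2.imread('pics/top0.png')[130:300,170:440];cv2.imwrite('pics/top0c.png',cv2.resize(a,None,fx=2.96,fy=2.96,interpolation=cv2.INTER_CUBIC)[:600,:800])
```

```text
(no output)
```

View pics/side0.png

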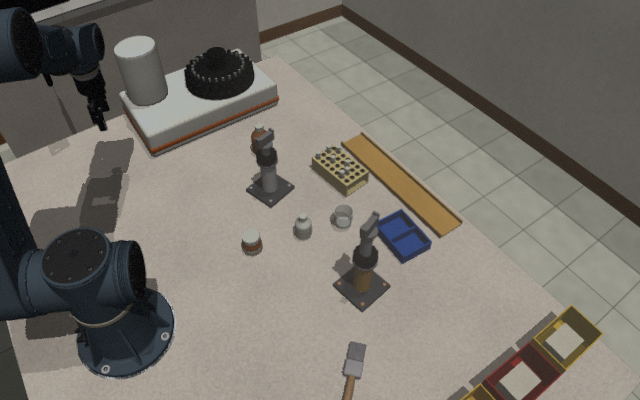

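View pics/top0.png

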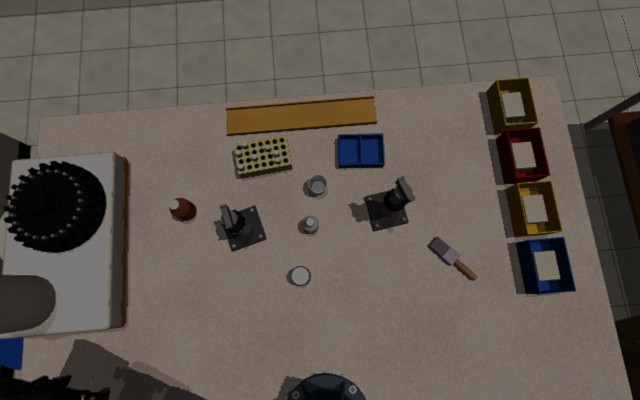

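View pics/wrist0.png

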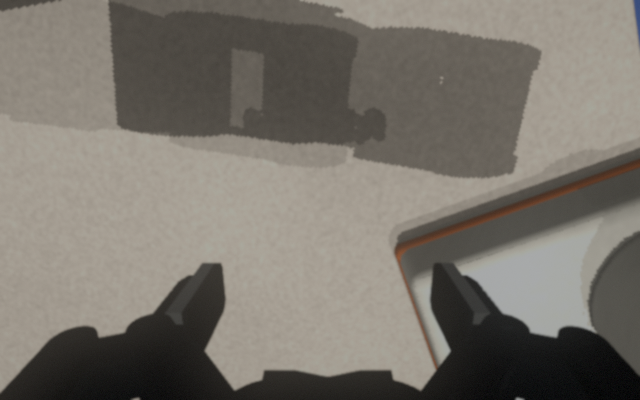

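```bash
sleep 1
```

```text
(no output)
```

View pics/side0c.png

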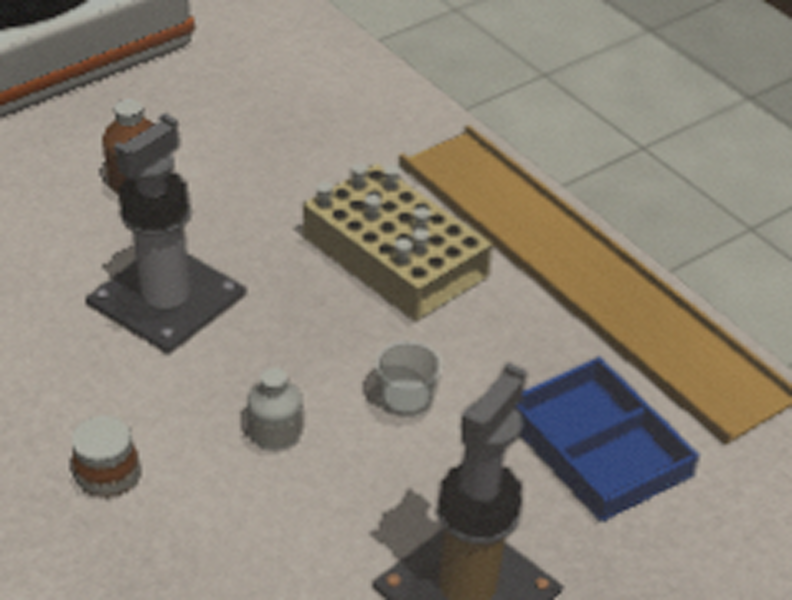

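View pics/top0c.png

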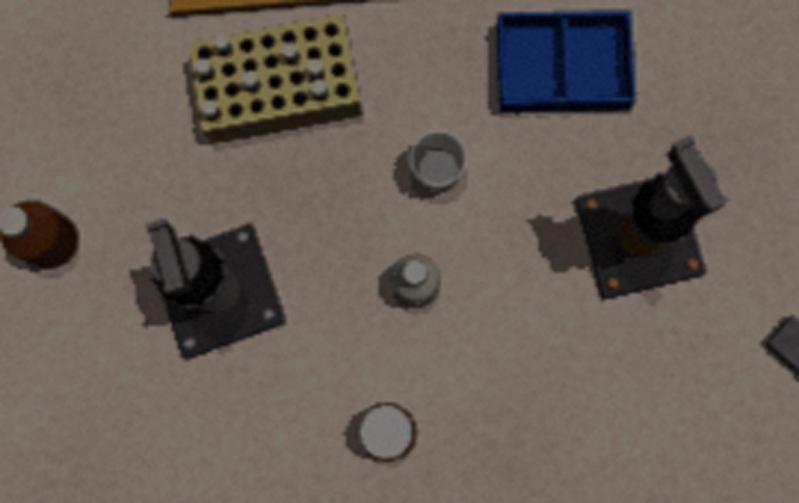

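The side view shows the lower grey post with its head at about (265,140), next to the flask. The taller brass-coloured post has its head at about (371,230), near the blue tray. In the top view the heads are at about (229,217) and (404,190). Next I'll triangulate both.

Run:
```python
from h import *
a=snap('side');b=snap('top')
# hand-picked from crops
def S(u,v): return (220+u/3.3,90+v/3)
def T(u,v): return (170+u/2.96,130+v/2.96)
# bar top ends (lip tops) in crops
pts={'low_near':(S(122,150),T(176,287)),'low_far':(S(170,121),T(160,228)),
'hi_near':(S(470,412),T(713,205)),'hi_far':(S(516,370),T(683,145))}
for k,(p,q) in pts.items(): print(k,tri([ray(a,p),ray(b,q)]))
for nm,q,s in (('side','section',a),('top','section',b)):
    for r in cams.trace(s,'twin_saddle')[:2]+cams.trace(s,'saddle')[:2]:
        m=r['region'];ys,xs=np.nonzero(m);print(nm,r['score'],np.round(r['rect'],1),m.sum(),xs.mean(),ys.mean())
# foot plate corners via posts
for k,uv in {'lowfoot_n':T(188,356),'lowfoot_e':T(284,322),'lowfoot_f':T(250,226),'hi_f':T(577,198),'hi_n':T(604,298),'hi_e':T(705,272)}.items(): print(k,onz(b,uv,8))
for k,uv in {'n':S(168,348),'e':S(245,291),'w':S(88,298)}.items(): print(k,onz(a,uv,8))
```

```text
low_near (array([523.32912174, 191.70710725, 228.24728379]), [np.float64(0.4526267429630056), np.float64(0.45262674296285466)])
low_far (array([574.85399695, 202.3344487 , 229.38096309]), [np.float64(1.835619488436167), np.float64(1.8356194884361972)])
hi_near (array([ 543.49485981, -241.69216065,  285.09744944]), [np.float64(1.4350581231109025), np.float64(1.4350581231107857)])
hi_far (array([ 595.09640458, -226.08388173,  280.7899885 ]), [np.float64(1.9761043846818351), np.float64(1.9761043846816966)])
side 0.95 [369.9 234.9  21.2  44.2] 596 368.5755033557047 234.43959731543623
side 0.69 [264.1 141.6  18.7  28.8] 331 265.11480362537765 141.80664652567975
top 0.9 [403.6 190.8  23.1  29.2] 426 402.0281690140845 191.92957746478874
top 0.65 [230.1 215.2  20.   21.6] 342 227.89766081871346 216.76023391812865
lowfoot_n [485.94155287 232.55569925   8.        ]
lowfoot_e [511.74426922 134.22148605   8.        ]
lowfoot_f [613.60771822 163.44515916   8.        ]
hi_f [ 613.61864801 -175.55346654    8.        ]
hi_n [ 507.94476396 -191.21167418    8.        ]
hi_e [ 525.4894121  -296.87740359    8.        ]
n [514.75067881 134.34801134   8.        ]
e [614.49225012 159.09962498   8.        ]
w [487.35094911 235.65863566   8.        ]
```

Request:
{"method": "arm_command", "body": {"rows": [[0,0,-25,0,0,-8,-1],[0,0,-25,0,0,-8,-1],[0,0,-25,0,0,-8,-1],[0,0,-25,0,0,-8.5,-1],[-27,20,0,0,0,0,-1],[-27,20,0,0,0,0,-1],[-27,20,0,0,0,0,-1],[-27,20,0,0,0,0,-1],[-27,20,0,0,0,0,-1],[-27,20,0,0,0,0,-1]]}}

```text
clock: 3.1
eef_pos: [348.3, 377.2, 331.4]
eef_rot: [0.0, 0.633, 0.774, 0.0]
force: [0.5, 1.1, -0.0]
gripper_width: 85.5
```

Request:
{"method": "arm_command", "body": {"rows": [[-27,20,0,0,0,0,-1],[-27,20,0,0,0,0,-1],[-27,20,0,0,0,0,-1],[-27,20,0,0,0,0,-1],[-27,20,0,0,0,0,-1],[-27,20,0,0,0,0,-1],[0,20,0,0,0,0,-1],[0,0,0,0,0,0,-1],[0,0,0,0,0,0,-1]]}}

```text
clock: 4.0
eef_pos: [516.5, 247.2, 331.0]
eef_rot: [-0.0, 0.633, 0.774, -0.0]
force: [-0.1, 0.4, 0.0]
gripper_width: 85.2
```

Run:
```python
from h import *
s=snap('wrist','w1.png'); o=sensors.get_obs(); print(o['clock'],o['eef_pos'],o['eef_rot'],o['joints'],np.array(s['intrinsics'])[0,0])
X=[549,197,212];print(proj(s,X))
```

```text
4.05 [516.15999064 247.33170443 331.15879498] [-1.82746095e-04  6.33053014e-01  7.74108397e-01 -1.95184022e-04] [ 3.65460715e-01  3.11794883e-01  1.45800319e+00  1.25764890e-04
  1.37231494e+00 -1.40517513e+00] 353.5636719627131
[[256.09245932 222.86959394]]
```

View pics/w1.png

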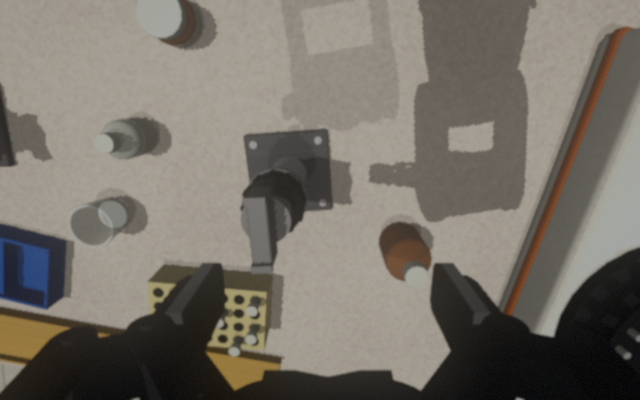

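The wrist view shows the lower head's bar upright at about (262,232). The flask is at (405,255), the rack at (210,310), and nothing stands in the way.

Request:
{"method": "arm_command", "body": {"rows": [[-30,5,0,0,0,0,-1],[-30,5,0,0,0,0,-1],[-30,5,0,0,0,0,-1],[0,0,0,0,0,0,-1],[0,0,0,0,0,0,-1]]}}

```text
clock: 4.55
eef_pos: [548.8, 162.2, 331.5]
eef_rot: [-0.0, 0.633, 0.774, 0.0]
force: [-0.7, 0.8, 0.5]
gripper_width: 85.8
```

Run:
```python
from h import *
import pickle
s=snap('wrist','w2.png'); pickle.dump(s,open('w2.pkl','wb'));o=sensors.get_obs(); print(o['clock'],o['eef_pos'],o['eef_rot'])
X=[549,197,212];print(proj(s,X))
a=s['frame'][100:320,240:520,::-1];cv2.imwrite('pics/w2c.png',cv2.resize(a,None,fx=2.7,fy=2.7,interpolation=cv2.INTER_CUBIC))
a=cv2.imread('pics/w1.png')[100:320,140:420];cv2.imwrite('pics/w1c.png',cv2.resize(a,None,fx=2.7,fy=2.7,interpolation=cv2.INTER_CUBIC))
```

```text
4.6 [548.67386978 162.68690726 331.49381562] [-6.14651742e-05  6.32995451e-01  7.74155496e-01  1.49160820e-04]
[[370.95188739 204.3860592 ]]
```

View pics/w2c.png

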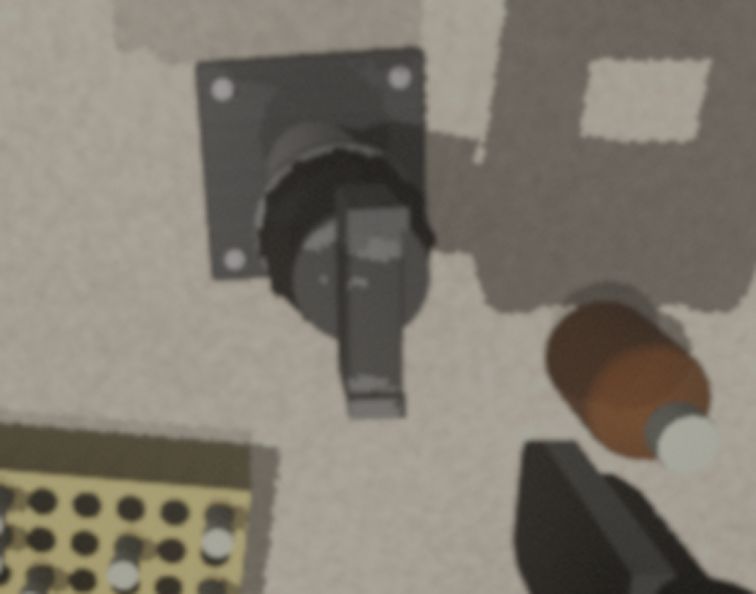

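View pics/w1c.png

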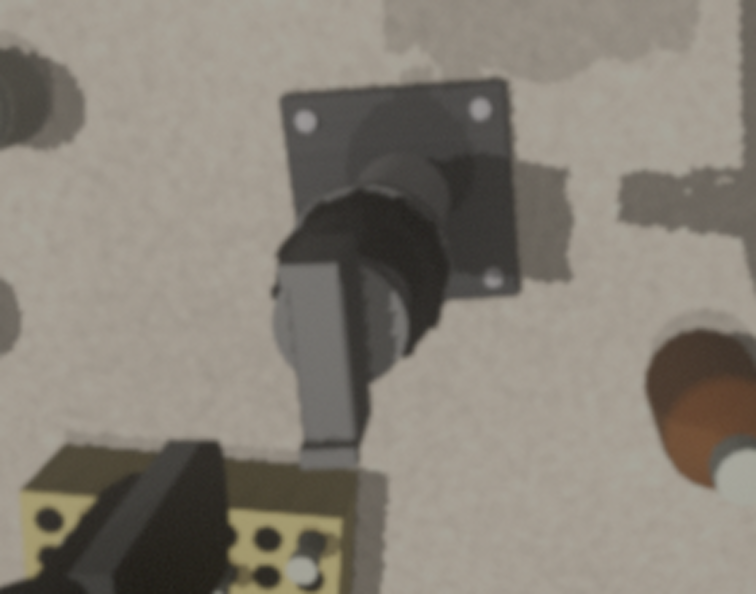

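Request:
{"method": "arm_command", "body": {"rows": [[0,0,-25,0,0,0,-1],[0,0,-29,0,0,0,-1],[-34,-8,0,0,0,0,-1],[-34,-8,0,0,0,0,-1],[-34,-8,0,0,0,0,-1],[-34,-8,0,0,0,0,-1],[-34,-8,0,0,0,0,-1],[-34,-8,0,0,0,0,-1],[-34,-8,0,0,0,0,-1],[-34,-8,0,0,0,0,-1]]}}

```text
clock: 5.6
eef_pos: [540.3, -117.3, 385.5]
eef_rot: [0.0, 0.633, 0.775, 0.0]
force: [0.3, -0.1, -0.3]
gripper_width: 85.7
```

Request:
{"method": "arm_command", "body": {"rows": [[-33,-8,0,0,0,0,-1],[-33,-9,0,0,0,0,-1],[0,0,0,0,0,0,-1],[0,0,0,0,0,0,-1]]}}

```text
clock: 6.0
eef_pos: [536.9, -184.7, 385.2]
eef_rot: [-0.0, 0.633, 0.774, 0.0]
force: [-0.0, 0.6, -0.2]
gripper_width: 85.5
```

Run:
```python
from h import *
import pickle
s=snap('wrist','w3.png'); pickle.dump(s,open('w3.pkl','wb'));o=sensors.get_obs(); print(o['clock'],o['eef_pos'],o['eef_rot'])
X=[569,-234,262];p=proj(s,X)[0];print(p)
x,y=max(int(p[0])-140,0),max(int(p[1])-110,0);print(x,y)
a=s['frame'][y:y+220,x:x+280,::-1];cv2.imwrite('pics/w3c.png',cv2.resize(a,None,fx=2.7,fy=2.7,interpolation=cv2.INTER_CUBIC))
```

```text
6.05 [ 537.01795179 -184.15227667  385.34590171] [-1.01447709e-04  6.32804413e-01  7.74311652e-01  1.74867477e-04]
[258.09894136 220.54355152]
118 110
```

Request:
{"method": "arm_command", "body": {"rows": [[-30,5,0,0,0,0,-1],[-30,5,0,0,0,0,-1],[-30,5,0,0,0,0,-1],[0,0,0,0,0,0,-1],[0,0,0,0,0,0,-1]]}}

```text
clock: 6.55
eef_pos: [569.8, -269.5, 385.0]
eef_rot: [-0.0, 0.633, 0.774, 0.0]
force: [0.0, -0.2, -0.2]
gripper_width: 85.5
```

Run:
```python
from h import *
import pickle
s=snap('wrist','w4.png'); pickle.dump(s,open('w4.pkl','wb'));o=sensors.get_obs(); print(o['clock'],o['eef_pos'],o['eef_rot'])
X=[569,-234,262];p=proj(s,X)[0];print(p)
x,y=max(int(p[0])-140,0),max(int(p[1])-110,0);print(x,y)
a=s['frame'][y:y+220,x:x+280,::-1];cv2.imwrite('pics/w4c.png',cv2.resize(a,None,fx=2.7,fy=2.7,interpolation=cv2.INTER_CUBIC))
```

```text
6.6 [ 569.68250589 -269.1359465   385.34068017] [-1.24677803e-04  6.32632125e-01  7.74452425e-01  1.42637851e-04]
[371.44379311 202.04184571]
231 92
```

View pics/w3c.png

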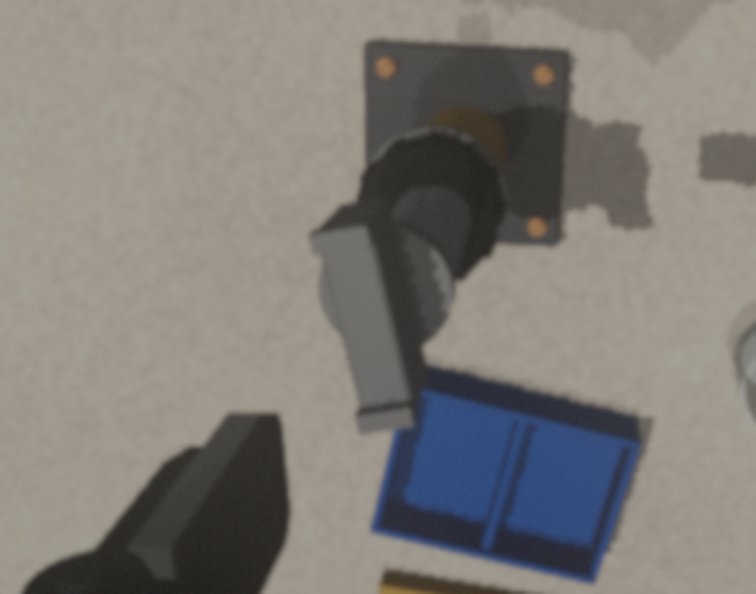

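View pics/w4c.png

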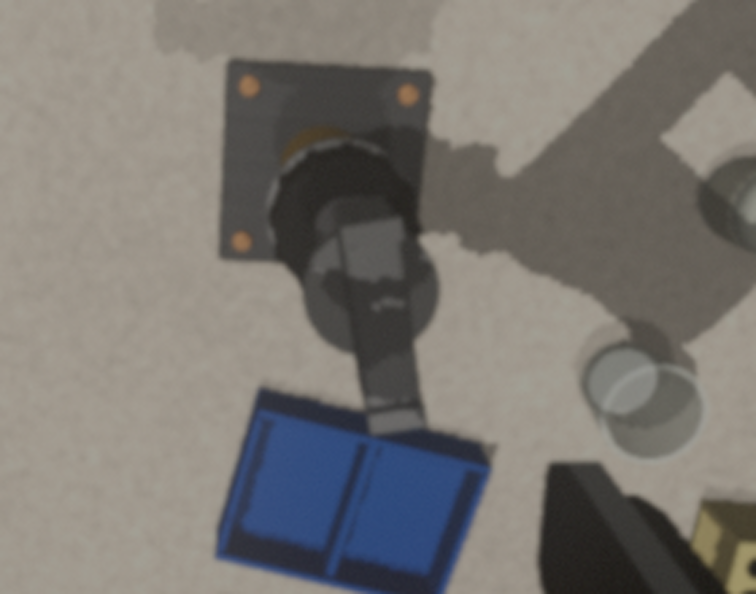

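```bash
cat > fit.py <<'E'
from h import *
import pickle
from scipy.optimize import least_squares
w2,w3,w4=[pickle.load(open(f'w{i}.pkl','rb')) for i in (2,3,4)]
from scipy.spatial.transform import Rotation as Ro
def T(q,p):
    M=np.eye(4);M[:3,:3]=Ro.from_quat([q[1],q[2],q[3],q[0]]).as_matrix();M[:3,3]=p;return M
E=lambda s:np.vstack([np.c_[np.array(s['R']),np.array(s['t'])],[0,0,0,1]])
M2=T([-6.14651742e-05,6.32995451e-01,7.74155496e-01,1.49160820e-04],[548.67386978,162.68690726,331.49381562])
M1=T([-1.82746095e-04,6.33053014e-01,7.74108397e-01,-1.95184022e-04],[516.15999064,247.33170443,331.15879498])
C=E(w2)@M2; E1=C@np.linalg.inv(M1)
w1=dict(w2);w1['R']=E1[:3,:3];w1['t']=E1[:3,3];w1['frame']=cv2.imread('pics/w1.png')[:,:,::-1]
L=np.array([[-30,-8,21],[-30,8,21],[30,-8,21],[30,8,21]],float)
def pts(p):
    c,s=np.cos(p[3]),np.sin(p[3]);R=np.array([[c,-s,0],[s,c,0],[0,0,1]]);return L@R.T+p[:3]
def U(ox,oy,l): return np.array(l)/2.7+[ox,oy]
# order: near right(img left, -y), near (+y), far -y, far +y   (image right = +y)
low=[(w1,U(140,100,[(279,263),(340,262),(301,468),(357,466)])),(w2,U(240,100,[(345,207),(410,207),(348,418),(405,417)]))]
twin=[(w3,U(118,110,[(312,240),(366,224),(360,432),(414,426)])),(w4,U(231,92,[(338,234),(402,217),(369,437),(426,428)]))]
def fit(obs,p0):
    f=lambda p:np.concatenate([(proj(s,pts(p))-uv).ravel() for s,uv in obs])
    r=least_squares(f,p0,loss='soft_l1',f_scale=0.7);return r.x,np.round(f(r.x).reshape(len(obs),4,2),1)
if __name__=='__main__':
    for n,o,p0 in (('low',low,[549,197,208,.2]),('twin',twin,[569,-234,262,.29])):
        p,r=fit(o,p0);print(n,np.round(p,3));print(r.tolist())
        for i,(s,uv) in enumerate(o):
            im=s['frame'][:,:,::-1].copy();u0,v0=uv.mean(0).astype(int)
            k=6;cr=cv2.resize(im[v0-48:v0+48,u0-60:u0+60],None,fx=k,fy=k,interpolation=cv2.INTER_CUBIC)
            def tp(q):return tuple(int(x) for x in ((q-[u0-60,v0-48]+.5)*k))
            pp=proj(s,pts(p))
            for a,b in ((0,1),(1,3),(3,2),(2,0)):cv2.line(cr,tp(pp[a]),tp(pp[b]),(0,255,0),1)
            pk=L.copy();
            for q in uv: cv2.circle(cr,tp(q),4,(0,0,255),1)
            cv2.imwrite(f'pics/fit_{n}{i}.png',cr)
E
python3 fit.py
```

```text
low [5.51967e+02 2.02163e+02 2.08909e+02 2.31000e-01]
[[[0.0, 0.5], [-0.3, 0.2], [-0.1, -0.1], [0.0, 0.0]], [[1.1, 0.3], [-0.2, -0.5], [-0.1, -0.1], [0.0, -0.4]]]
twin [ 5.73127e+02 -2.34006e+02  2.59710e+02  3.65000e-01]
[[[-1.0, -1.0], [0.5, 1.4], [0.1, 1.2], [0.3, 0.4]], [[0.5, -1.6], [-0.9, 1.1], [0.1, -0.7], [-0.1, -0.6]]]
```

Run:
```python
import cv2,numpy as np
for n in('low','twin'):
    a=[cv2.resize(cv2.imread(f'pics/fit_{n}{i}.png'),(400,320))for i in(0,1)]
for n in('low','twin'):
    a=np.vstack([cv2.imread(f'pics/fit_{n}{i}.png')[120:420 if n=='low' else 420] if 0 else cv2.resize(cv2.imread(f'pics/fit_{n}{i}.png')[:, 180:540],(400,640))[:600] for i in(0,)]+[])
    b=cv2.resize(cv2.imread(f'pics/fit_{n}1.png')[:,180:540],(400,640))[:600]
    cv2.imwrite(f'pics/fit_{n}.png',np.hstack([a[:600],b]))
```

```text
(no output)
```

View pics/fit_low.png

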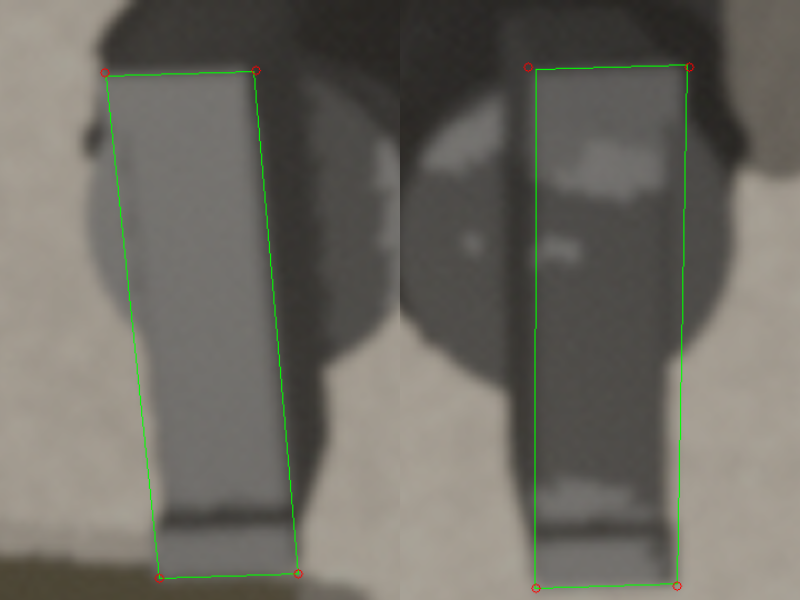

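View pics/fit_twin.png

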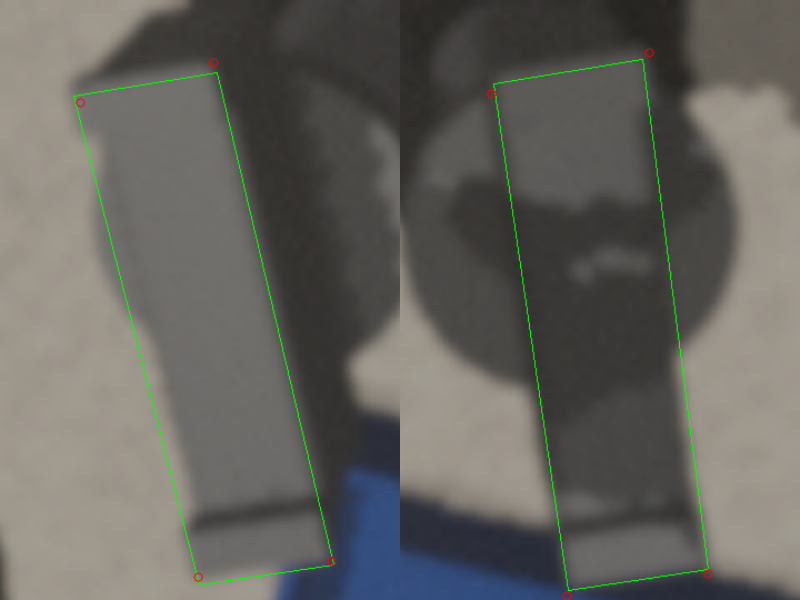

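```bash
cat > ref.py <<'E'
from fit import *
from scipy.ndimage import map_coordinates,gaussian_filter
edges=[((-30,-8,21),(-30,8,21)),((30,-8,21),(30,8,21)),((-22,-8,15),(22,-8,15)),((-22,8,15),(22,8,15))]
def tr(P,p):
    c,s=np.cos(p[3]),np.sin(p[3]);R=np.array([[c,-s,0],[s,c,0],[0,0,1]]);return np.asarray(P)@R.T+p[:3]
def refine(obs,p):
    for it in range(8):
        A=[]
        for s,_ in obs:
            g=gaussian_filter(s['frame'].astype(float).mean(2),.7)
            for a,b in edges:
                t=np.linspace(.1,.9,25)[:,None];P=np.array(a)*(1-t)+np.array(b)*t
                q=proj(s,tr(P,p));d=q[-1]-q[0];n=np.array([-d[1],d[0]])/np.linalg.norm(d)
                k=np.arange(-3,3.01,.1) if it<3 else np.arange(-2,2.01,.1)
                S=q[:,None]+k[None,:,None]*n
                v=map_coordinates(g,[S[...,1],S[...,0]],order=3)
                gr=np.abs(np.gradient(v,.1,axis=1))
                j=gr.argmax(1)
                for i in range(len(q)):
                    if gr[i,j[i]]>8 and 0<j[i]<len(k)-1: A.append((s,P[i],n,q[i]+k[j[i]]*n))
        f=lambda p:np.array([ (proj(s,tr(P,p))[0]-m)@n for s,P,n,m in A])
        r=least_squares(f,p,loss='soft_l1',f_scale=.3);p=r.x
    J=r.jac;cov=np.linalg.inv(J.T@J)*np.median(np.abs(r.fun))**2*2
    return p,len(A),np.median(np.abs(f(p))),np.sqrt(np.diag(cov))
for n,o,p0 in (('low',low,[549,197,208,.2]),('twin',twin,[569,-234,262,.29])):
    p,_=fit(o,p0);p,N,e,sd=refine(o,p);print(n,np.round(p,3),N,round(e,2),np.round(sd,3))
    for s,_ in o: pass
E
python3 ref.py
```

```text
low [5.51790e+02 2.01161e+02 2.10199e+02 2.54000e-01] 152 0.2 [0.08  0.046 0.183 0.004]
twin [ 5.71663e+02 -2.35033e+02  2.62359e+02  3.68000e-01] 161 0.21 [0.071 0.04  0.184 0.003]
```

Request:
{"method": "arm_command", "body": {"rows": [[33,5.4,0,0,0,0,-1],[33,5.4,0,0,0,0,-1],[33,5.4,0,0,0,0,-1],[33,5.4,0,0,0,0,-1],[33,5.4,0,0,0,0,-1],[33,5.4,0,0,0,0,-1],[33,5.4,0,0,0,0,-1],[33,5.4,0,0,0,0,-1],[33,5.4,0,0,0,0,-1],[33,5.4,0,0,0,0,-1]]}}

```text
clock: 7.6
eef_pos: [555.9, 66.1, 385.9]
eef_rot: [0.0, 0.633, 0.775, 0.0]
force: [0.8, -0.2, -0.0]
gripper_width: 85.6
```

Request:
{"method": "arm_command", "body": {"rows": [[33,5.5,0,0,0,0,-1],[33,5.5,0,0,0,0,-1],[33,5.5,0,0,0,0,-1],[35,5.6,20,0,0,0,-1],[0,0,25,0,0,-2.5,-1],[0,0,25,0,0,0,-1],[0,0,25,0,0,0,-1],[0,0,10,0,0,0,-1],[0,0,0,0,0,0,-1],[0,0,0,0,0,0,-1]]}}

```text
clock: 8.6
eef_pos: [552.2, 199.7, 281.7]
eef_rot: [0.0, 0.616, 0.788, 0.001]
force: [0.4, 0.5, 0.4]
gripper_width: 85.5
```

Run:
```python
from h import *
s=snap('wrist','w5.png'); o=sensors.get_obs(); print(o['clock'],o['eef_pos'],o['eef_rot'],o['force'],o['wrist_torque'])
im=s['frame'][:,:,::-1].copy()
p=np.array([551.8,201.2,209.8]);c,sn=np.cos(.245),np.sin(.245);R=np.array([[c,-sn,0],[sn,c,0],[0,0,1]])
q=proj(s,np.array([[-30,-8,21],[-30,8,21],[30,8,21],[30,-8,21]])@R.T+p)
cv2.polylines(im,[np.round(q).astype(int)],True,(0,255,0),1)
cv2.imwrite('pics/w5.png',im)
```

```text
8.65 [552.39476172 199.56317255 281.8919477 ] [6.65517986e-04 6.16030840e-01 7.87721220e-01 9.16794325e-04] [-0.14035387  0.21871705  0.29019757] [-0.0591507   0.02151096 -0.00988738]
```

View pics/w5.png

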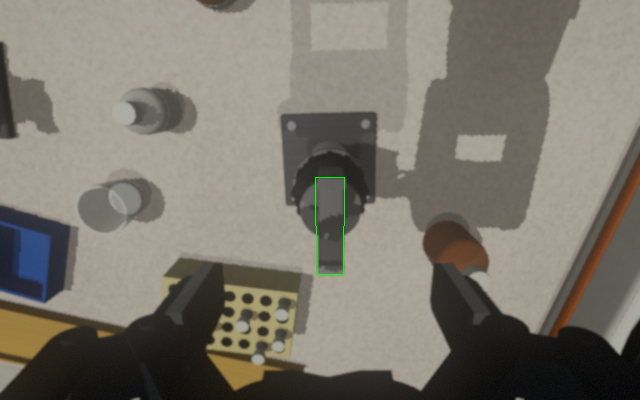

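Request:
{"method": "arm_command", "body": {"rows": [[1.5,0,20,0,0,0,-1],[0,0,20,0,0,0,-1],[0,0,20,0,0,0,-1],[0,0,15,0,0,0,-1],[0,0,7,0,0,0,-1],[0,0,0,0,0,0,-1],[0,0,0,0,0,0,-1]]}}

```text
clock: 9.35
eef_pos: [552.2, 200.8, 199.5]
eef_rot: [0.0, 0.616, 0.788, 0.001]
force: [0.1, -0.5, 0.1]
gripper_width: 85.6
```

Request:
{"method": "arm_command", "body": {"rows": [[0,0,0,0,0,0,-0.2],[0,0,0,0,0,0,0.2],[0,0,0,0,0,0,0.4],[0,0,0,0,0,0,0.5]]}}

```text
clock: 9.75
eef_pos: [551.8, 200.7, 198.5]
eef_rot: [0.0, 0.616, 0.788, 0.0]
force: [1.0, -0.5, -0.3]
gripper_width: 28.4
```

Request:
{"method": "arm_command", "body": {"rows": [[0,0,0,0,0,0,0.6],[0,0,0,0,0,0,0.7],[0,0,0,0,0,0,1],[0,0,0,0,0,0,1],[0,0,0,0,0,0,1]]}}

```text
clock: 10.25
eef_pos: [551.5, 201.4, 198.2]
eef_rot: [-0.0, 0.616, 0.788, 0.0]
force: [-1.9, 4.4, -1.1]
gripper_width: 15.1
```

Run:
```python
from h import *
s=snap('wrist','w6.png'); o=sensors.get_obs(); print(o)
```

```text
{'clock': 10.3, 'joints': array([ 2.70361160e-01,  4.52226579e-01,  1.58679151e+00,  1.31252529e-03,
        1.10252075e+00, -1.54436954e+00]), 'qd': array([-8.98713644e-04,  1.70718478e-04,  6.05300104e-05, -5.30649569e-04,
        4.51481619e-04,  1.51232865e-03]), 'tau': array([-3.20246257e+00, -5.62019849e+01, -2.85034508e+01, -1.04076181e+00,
        1.51649918e-01,  3.65285680e-02]), 'eef_pos': array([551.50015973, 201.42137455, 198.21626876]), 'eef_rot': array([-4.54768475e-04,  6.16056909e-01,  7.87701429e-01,  3.69950323e-04]), 'force': array([-1.0005829 ,  5.31311389, -0.18810391]), 'wrist_torque': array([0.71316608, 0.09040406, 0.05857891]), 'gripper_width': 15.023440471209126}
```

View pics/w6.png

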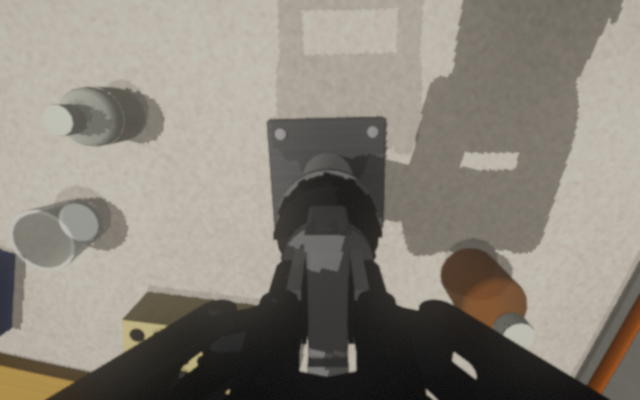

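Request:
{"method": "arm_command", "body": {"rows": [[0.8,0,0,0,0,0,1],[0,0,0,0,0,-2,1],[0,0,0,0,0,-3,1]]}}

```text
clock: 10.6
eef_pos: [551.5, 201.4, 198.1]
eef_rot: [0.0, 0.581, 0.814, -0.0]
force: [1.3, 1.8, -1.7]
gripper_width: 15.0
```

```bash
cat > st.py <<'E'
from h import *
o=sensors.get_obs();q=o['eef_rot'];print(o['clock'],np.round(o['eef_pos'],1),'yaw',round(np.degrees(2*np.arctan2(q[2],q[1])),2),'F',np.round(o['force'],1),'M',np.round(o['wrist_torque'],3),round(o['gripper_width'],1),np.round(o['joints'][5],3), 'tau6',round(o['tau'][5],3))
E
python3 st.py
```

```text
10.6 [551.5 201.4 198.1] yaw 109.01 F [ 1.3  1.8 -1.7] M [ 0.045 -0.241 -0.015] 15.0 -1.632 tau6 1.103
```

Request:
{"method": "arm_command", "body": {"rows": [[0,0,0,0,0,-4,1],[0,0,0,0,0,-4,1],[0,0,0,0,0,-4,1],[0,0,0,0,0,-4,1]]}}

```text
clock: 11.0
eef_pos: [551.7, 201.2, 198.1]
eef_rot: [0.0, 0.461, 0.887, -0.0]
force: [0.7, -1.4, -2.1]
gripper_width: 15.1
```

```bash
python3 st.py
```

```text
11.0 [551.7 201.2 198.1] yaw 125.09 F [ 0.7 -1.4 -2.1] M [-0.086 -0.328 -0.049] 15.1 -1.912 tau6 1.126
```

Request:
{"method": "arm_command", "body": {"rows": [[0,0,0,0,0,-4,1],[0,0,0,0,0,-4,1],[0,0,0,0,0,-4,1],[0,0,0,0,0,-4,1],[0,0,0,0,0,-4,1],[0,0,0,0,0,0,1],[0,0,0,0,0,0,1],[0,0,0,0,0,0,1]]}}

```text
clock: 11.8
eef_pos: [551.9, 201.0, 198.2]
eef_rot: [0.0, 0.302, 0.953, -0.0]
force: [3.9, -2.8, -3.2]
gripper_width: 15.4
```

```bash
python3 st.py; python3 -c "
from h import *
snap('wrist','w7.png');snap('side','s7.png')"; python3 st.py
```

```text
11.8 [551.9 201.  198.2] yaw 144.8 F [ 3.9 -2.8 -3.2] M [-0.478 -0.781 -0.034] 15.4 -2.257 tau6 0.013
11.9 [551.9 201.  198.2] yaw 144.81 F [ 4.6 -2.8 -3.9] M [-0.494 -0.773  0.088] 15.1 -2.257 tau6 0.009
```

View pics/w7.png

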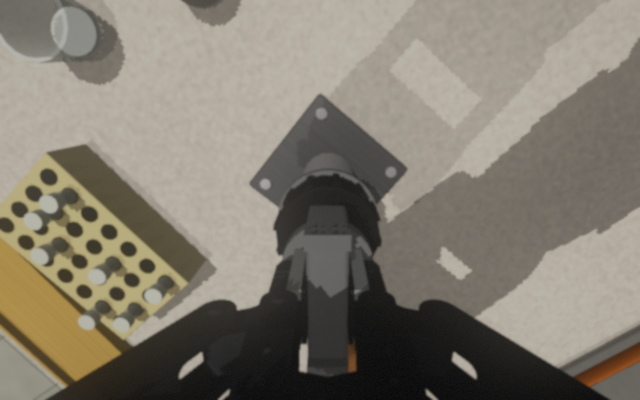

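Request:
{"method": "arm_command", "body": {"rows": [[-0.7,0,-1,0,0,0,1],[0,0,-3,0,0,0,1],[0,0,-3,0,0,0,1],[0,0,-3,0,0,0,1],[0,0,0,0,0,0,1]]}}

```text
clock: 12.4
eef_pos: [551.9, 201.0, 208.8]
eef_rot: [-0.0, 0.301, 0.953, -0.0]
force: [-1.3, -1.6, -2.0]
gripper_width: 15.0
```

```bash
python3 st.py
```

```text
12.4 [551.9 201.  208.8] yaw 144.91 F [-1.3 -1.6 -2. ] M [-0.314  0.066 -0.019] 15.0 -2.259 tau6 -0.014
```

Request:
{"method": "arm_command", "body": {"rows": [[0,0,-4,0,0,0,1],[0,0,-4,0,0,0,1],[0,0,-4,0,0,0,1],[0,0,-4,0,0,0,1],[0,0,-4,0,0,0,1],[0,0,-4,0,0,0,1],[0,0,-4,0,0,0,1],[0,0,-4,0,0,0,1],[0,0,-4,0,0,0,1],[0,0,-4,0,0,0,1]]}}

```text
clock: 13.4
eef_pos: [551.9, 201.0, 248.5]
eef_rot: [-0.0, 0.301, 0.954, -0.0]
force: [-3.9, -1.6, -3.7]
gripper_width: 14.9
```

Request:
{"method": "arm_command", "body": {"rows": [[0,0,-2,0,0,0,1],[0,0,0,0,0,0,1],[0,0,0,0,0,0,1],[0,0,0,0,0,0,1],[0,0,0,0,0,0,1]]}}

```text
clock: 13.9
eef_pos: [551.9, 201.0, 250.4]
eef_rot: [-0.0, 0.301, 0.954, -0.0]
force: [-5.4, -0.9, -1.5]
gripper_width: 14.8
```

```bash
python3 st.py; python3 -c "
from h import *
s=snap('wrist','w8.png');a=snap('side','s8.png');t=snap('top','t8.png')
for n,x in(('s8c',a),('t8c',t)):
  r=[200,100] if n=='s8c' else [190,130]
  cv2.imwrite('pics/'+n+'.png',cv2.resize(x['frame'][r[1]:r[1]+200,r[0]:r[0]+260,::-1],None,fx=3,fy=3,interpolation=cv2.INTER_CUBIC))"; python3 st.py
```

```text
13.9 [551.9 201.  250.4] yaw 144.93 F [-5.4 -0.9 -1.5] M [-0.289  0.614 -0.041] 14.8 -2.259 tau6 -0.015
14.05 [551.9 201.  250.4] yaw 144.93 F [-5.8 -2.4 -2. ] M [-0.338  0.592 -0.003] 14.7 -2.259 tau6 -0.016
```

View pics/w8.png

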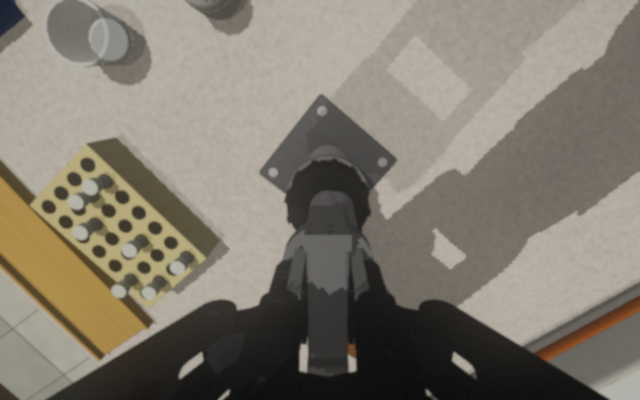

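View pics/s8c.png

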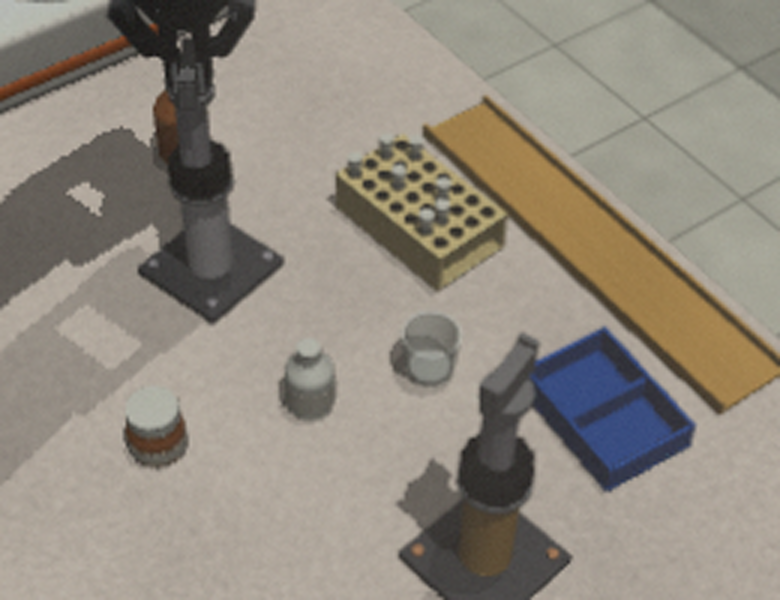

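Request:
{"method": "arm_command", "body": {"rows": [[0.5,-0.7,0,0,0,0,1],[0,0,0,0,0,5,1],[0,0,0,0,0,5,1],[0,0,0,0,0,5,1],[0,0,0,0,0,5,1],[0,0,0,0,0,5,1],[0,0,0,0,0,5,1],[0,0,0,0,0,5,1],[0,0,0,0,0,0,1],[0,0,0,0,0,0,1]]}}

```text
clock: 15.05
eef_pos: [551.6, 201.3, 250.6]
eef_rot: [0.0, 0.573, 0.82, 0.001]
force: [-0.4, 6.1, -2.5]
gripper_width: 15.1
```

```bash
python3 st.py
```

```text
15.05 [551.6 201.3 250.6] yaw 110.08 F [-0.4  6.1 -2.5] M [0.704 0.063 0.038] 15.1 -1.651 tau6 0.118
```

Request:
{"method": "arm_command", "body": {"rows": [[0,0,0,0,0,2,1],[0,0,0,0,0,2,1],[0,0,0,0,0,0,1]]}}

```text
clock: 15.35
eef_pos: [551.6, 201.4, 250.6]
eef_rot: [0.0, 0.602, 0.799, 0.001]
force: [-0.7, 6.6, -1.8]
gripper_width: 15.0
```

```bash
python3 st.py
```

```text
15.35 [551.6 201.4 250.6] yaw 106.02 F [-0.7  6.6 -1.8] M [0.659 0.133 0.028] 15.0 -1.58 tau6 0.426
```

Request:
{"method": "arm_command", "body": {"rows": [[0.8,0,0,0,0,0,1],[0,0,0,0,0,0,1],[0,0,0,0,0,0,1]]}}

```text
clock: 15.65
eef_pos: [551.6, 201.4, 250.5]
eef_rot: [0.001, 0.602, 0.799, 0.0]
force: [3.1, 1.5, -2.9]
gripper_width: 14.9
```

```bash
python3 st.py
```

```text
15.65 [551.6 201.4 250.5] yaw 105.98 F [ 3.1  1.5 -2.9] M [ 0.104 -0.401 -0.013] 14.9 -1.579 tau6 0.001
```

Request:
{"method": "arm_command", "body": {"rows": [[0,0,0,0,0,3,1],[0,0,0,0,0,3,1],[0,0,0,0,0,0,1],[0,0,0,0,0,0,1],[0,0,0,0,0,0,1]]}}

```text
clock: 16.15
eef_pos: [551.5, 201.5, 250.5]
eef_rot: [0.0, 0.643, 0.766, 0.0]
force: [5.6, 2.0, -2.5]
gripper_width: 15.1
```

```bash
python3 st.py
```

```text
16.15 [551.5 201.5 250.5] yaw 100.01 F [ 5.6  2.  -2.5] M [ 0.184 -0.723  0.088] 15.1 -1.474 tau6 -0.003
```

```bash
cat > tq.py <<'E'
from h import *
M=[];t=[]
for i in range(6):
    cams.snapshot('side');o=sensors.get_obs();M.append(np.r_[o['wrist_torque'][2],o['force'],o['tau'][5]])
M=np.array(M);q=o['eef_rot']
print(round(o['clock'],2),np.round(o['eef_pos'],1),'yaw',round(np.degrees(2*np.arctan2(q[2],q[1])),2),'Mz',np.round(M[:,0].mean(),3),'+-',np.round(M[:,0].std()/6**.5,3),'F',np.round(M[:,1:4].mean(0),1),'tau6',np.round(M[:,4].mean(),3),round(o['gripper_width'],1))
E
python3 tq.py
```

```text
16.45 [551.5 201.5 250.5] yaw 100.01 Mz 0.001 +- 0.015 F [ 5.1  2.4 -2.8] tau6 0.009 15.0
```

Request:
{"method": "arm_command", "body": {"rows": [[0,0.7,0,0,0,2,1],[0,0,0,0,0,2,1],[0,0,0,0,0,0,1]]}}

```text
clock: 16.75
eef_pos: [551.5, 201.6, 250.2]
eef_rot: [-0.0, 0.669, 0.743, -0.0]
force: [0.5, 1.4, -3.2]
gripper_width: 14.9
```

```bash
python3 tq.py
```

```text
17.05 [551.5 201.6 250.2] yaw 95.97 Mz 0.021 +- 0.016 F [-0.1  1.5 -3. ] tau6 0.048 15.1
```

Request:
{"method": "arm_command", "body": {"rows": [[0,0,0,0,0,2,1],[0,0,0,0,0,2,1],[0,0,0,0,0,0,1]]}}

```text
clock: 17.35
eef_pos: [551.5, 201.6, 250.2]
eef_rot: [-0.0, 0.695, 0.719, -0.0]
force: [-0.8, 1.0, -2.9]
gripper_width: 15.0
```

```bash
python3 tq.py
```

```text
17.65 [551.5 201.6 250.1] yaw 91.96 Mz 0.007 +- 0.014 F [-1.6  1.5 -3.3] tau6 0.056 14.7
```

Request:
{"method": "arm_command", "body": {"rows": [[0,0,0,0,0,2,1],[0,0,0,0,0,2,1],[0,0,0,0,0,0,1]]}}

```text
clock: 17.95
eef_pos: [551.5, 201.7, 250.2]
eef_rot: [-0.0, 0.72, 0.694, -0.0]
force: [-3.1, 1.1, -4.6]
gripper_width: 14.9
```

```bash
python3 tq.py
```

```text
18.25 [551.5 201.7 250.2] yaw 87.96 Mz -0.018 +- 0.01 F [-3.2  2.6 -3.7] tau6 0.057 15.2
```

Request:
{"method": "arm_command", "body": {"rows": [[0,0,0,0,0,2,1],[0,0,0,0,0,2,1],[0,0,0,0,0,0,1]]}}

```text
clock: 18.55
eef_pos: [551.5, 201.7, 250.2]
eef_rot: [-0.0, 0.744, 0.669, -0.0]
force: [-3.5, 3.8, -4.1]
gripper_width: 14.6
```

```bash
python3 tq.py
```

```text
18.85 [551.5 201.7 250.2] yaw 83.99 Mz 0.015 +- 0.009 F [-4.1  3.5 -3.9] tau6 0.045 15.3
```

Request:
{"method": "arm_command", "body": {"rows": [[0,0,0,0,0,2,1],[0,0,0,0,0,2,1],[0,0,0,0,0,0,1]]}}

```text
clock: 19.15
eef_pos: [551.5, 201.8, 250.2]
eef_rot: [-0.0, 0.766, 0.642, -0.0]
force: [-3.9, 3.2, -3.6]
gripper_width: 15.0
```

```bash
python3 tq.py
```

```text
19.45 [551.5 201.8 250.2] yaw 80.0 Mz 0.103 +- 0.005 F [-4.3  3.3 -3. ] tau6 0.126 15.4
```

Request:
{"method": "arm_command", "body": {"rows": [[0.4,-0.6,0,0,0,1.5,1],[0,0,0,0,0,1.5,1],[0,0,0,0,0,0,1]]}}

```text
clock: 19.75
eef_pos: [551.4, 201.9, 250.3]
eef_rot: [0.0, 0.783, 0.622, 0.0]
force: [-0.3, -0.2, -5.7]
gripper_width: 15.1
```

```bash
python3 tq.py
```

```text
20.05 [551.4 201.9 250.3] yaw 76.94 Mz 0.199 +- 0.014 F [ 0.9 -0.7 -5. ] tau6 0.245 15.0
```

Request:
{"method": "arm_command", "body": {"rows": [[0,0,0,0,0,1,1],[0,0,0,0,0,0.7,1],[0,0,0,0,0,0,1]]}}

```text
clock: 20.35
eef_pos: [551.4, 201.9, 250.3]
eef_rot: [0.0, 0.792, 0.61, 0.0]
force: [2.2, -2.5, -5.4]
gripper_width: 15.1
```

```bash
python3 tq.py; python3 tq.py
```

```text
20.65 [551.4 202.  250.3] yaw 75.22 Mz 0.282 +- 0.01 F [ 3.3 -3.4 -5.5] tau6 0.314 15.2
20.95 [551.4 202.  250.3] yaw 75.23 Mz 0.336 +- 0.013 F [ 3.3 -3.9 -5.1] tau6 0.308 14.9
```

Request:
{"method": "arm_command", "body": {"rows": [[-0.4,0.5,0,0,0,0,1],[0,0,0,0,0,0,1],[0,0,0,0,0,0,0.6],[0,0,0,0,0,0,0.4],[0,0,0,0,0,0,0],[0,0,0,0,0,0,-0.5],[0,0,0,0,0,0,-1],[0,0,0,0,0,0,-1]]}}

```text
clock: 21.75
eef_pos: [551.6, 201.6, 250.4]
eef_rot: [-0.0, 0.792, 0.61, 0.0]
force: [0.5, 1.3, 0.2]
gripper_width: 81.6
```

```bash
python3 tq.py
```

```text
22.05 [551.6 201.6 250.3] yaw 75.23 Mz -0.006 +- 0.009 F [-0.2 -0.1  0. ] tau6 0.0 85.4
```

Request:
{"method": "arm_command", "body": {"rows": [[0,0,-10,0,0,0,-1],[0,0,-20,0,0,0,-1],[0,0,-25,0,0,0,-1],[0,0,-30,0,0,0,-1],[0,0,-30,0,0,4.5,-1],[0,0,-20,0,0,5,-1],[28,-12,0,0,0,0,-1],[29,-12,0,0,0,0,-1],[0,0,0,0,0,0,-1],[0,0,0,0,0,0,-1]]}}

```text
clock: 23.05
eef_pos: [553.0, 263.7, 385.7]
eef_rot: [0.0, 0.84, 0.543, 0.0]
force: [-0.3, 0.3, 0.4]
gripper_width: 85.2
```

```bash
python3 st.py; python3 -c "
from h import *;import pickle
s=snap('wrist','w9.png');pickle.dump(s,open('w9.pkl','wb'))"
```

```text
23.05 [553.  263.7 385.7] yaw 65.79 F [-0.3  0.3  0.4] M [-0.022  0.035 -0.003] 85.2 -0.779 tau6 0.094
```

Request:
{"method": "arm_command", "body": {"rows": [[-30,5,0,0,0,0,-1],[-30,5,0,0,0,0,-1],[-30,5,0,0,0,0,-1],[0,0,0,0,0,0,-1],[0,0,0,0,0,0,-1]]}}

```text
clock: 23.6
eef_pos: [529.9, 174.3, 385.9]
eef_rot: [0.0, 0.84, 0.542, 0.0]
force: [0.1, 0.2, -0.7]
gripper_width: 85.7
```

```bash
python3 st.py; python3 -c "
from h import *;import pickle
s=snap('wrist','w10.png');pickle.dump(s,open('w10.pkl','wb'))
a=pickle.load(open('w9.pkl','rb'))
for n,x in(('w9c',a),('w10c',s)):
  p=proj(x,[551.7,201.5,262])[0];u,v=int(p[0])-60,int(p[1])-45;print(n,u,v)
  cv2.imwrite('pics/'+n+'.png',cv2.resize(x['frame'][v:v+96,u:u+120,::-1],None,fx=6,fy=6,interpolation=cv2.INTER_CUBIC))
"
```

```text
23.6 [529.9 174.3 385.9] yaw 65.62 F [ 0.1  0.2 -0.7] M [-0.003 -0.002  0.015] 85.7 -0.911 tau6 -0.098
w9c 195 178
w10c 309 159
```

View pics/w9c.png

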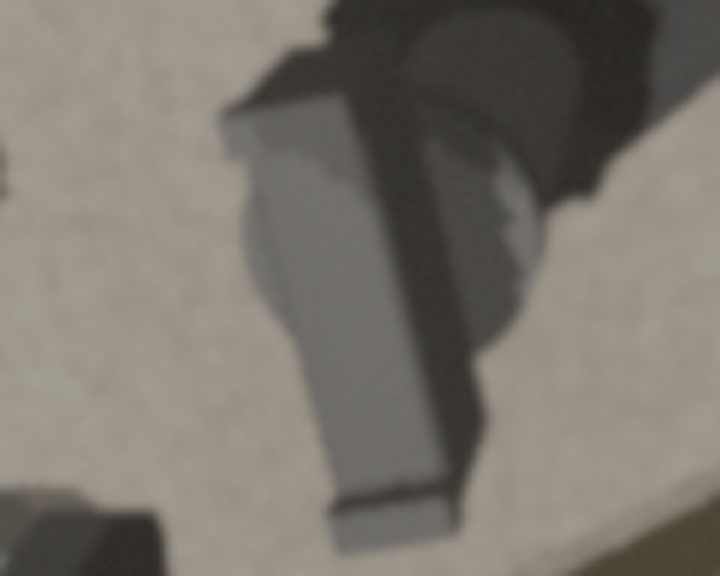

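View pics/w10c.png

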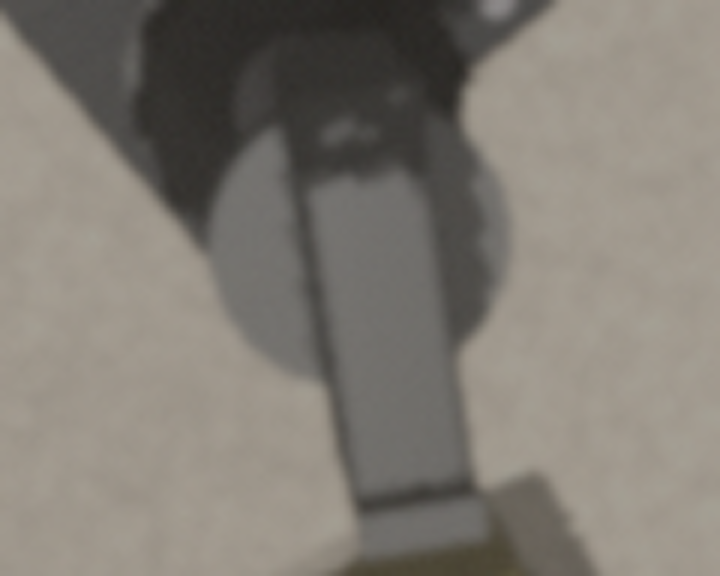

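```bash
cat > ref2.py <<'E'
from ref import *
w9,w10=[pickle.load(open(f'w{i}.pkl','rb')) for i in (9,10)]
def show(n,o,p):
    out=[]
    for s,_ in o:
        im=s['frame'][:,:,::-1];u0,v0=proj(s,p[:3])[0].astype(int)
        k=5;cr=cv2.resize(im[v0-50:v0+60,u0-40:u0+40],None,fx=k,fy=k,interpolation=cv2.INTER_CUBIC)
        for a,b in edges:
            q=(proj(s,tr([a,b],p))-[u0-40,v0-50]+.5)*k
            cv2.line(cr,tuple(int(x) for x in q[0]),tuple(int(x) for x in q[1]),(0,255,0),1)
        out.append(cr)
    cv2.imwrite(f'pics/{n}.png',np.hstack(out))
new=[(w9,None),(w10,None)]
for z0 in (256,259,262,265):
    p,N,e,sd=refine(new,[551.7,201.4,z0,-.258]);print('new',np.round(p,3),N,round(e,2),np.round(sd,3))
show('rnew',new,p)
for z0 in (256,259,262,265):
    p,N,e,sd=refine(twin,[571.7,-235,z0,.366]);print('twin',np.round(p,3),N,round(e,2))
show('rtwin',twin,p)
for z0 in (206,209,212):
    p,N,e,sd=refine(low,[551.7,201,z0,.245]);print('low',np.round(p,3),N,round(e,2))
show('rlow',low,p)
E
python3 ref2.py
```

```text
low [5.51790e+02 2.01161e+02 2.10199e+02 2.54000e-01] 152 0.2 [0.08  0.046 0.183 0.004]
twin [ 5.71663e+02 -2.35033e+02  2.62359e+02  3.68000e-01] 161 0.21 [0.071 0.04  0.184 0.003]
new [ 5.51998e+02  2.01075e+02  2.60759e+02 -2.20000e-01] 151 0.29 [0.106 0.077 0.26  0.006]
new [ 5.51999e+02  2.01074e+02  2.60753e+02 -2.21000e-01] 151 0.29 [0.107 0.077 0.262 0.006]
new [ 5.51996e+02  2.01074e+02  2.60760e+02 -2.21000e-01] 151 0.3 [0.109 0.078 0.266 0.006]
new [ 5.51999e+02  2.01073e+02  2.60753e+02 -2.21000e-01] 151 0.29 [0.107 0.076 0.261 0.006]
twin [ 5.71653e+02 -2.35037e+02  2.62373e+02  3.69000e-01] 160 0.21
twin [ 5.71656e+02 -2.35038e+02  2.62361e+02  3.69000e-01] 160 0.21
twin [ 5.71656e+02 -2.35038e+02  2.62360e+02  3.69000e-01] 160 0.21
twin [ 5.71654e+02 -2.35035e+02  2.62367e+02  3.69000e-01] 160 0.21
low [5.51793e+02 2.01163e+02 2.10194e+02 2.54000e-01] 152 0.21
low [5.51793e+02 2.01163e+02 2.10194e+02 2.54000e-01] 152 0.2
low [5.51791e+02 2.01163e+02 2.10198e+02 2.54000e-01] 152 0.2
```

View pics/rnew.png

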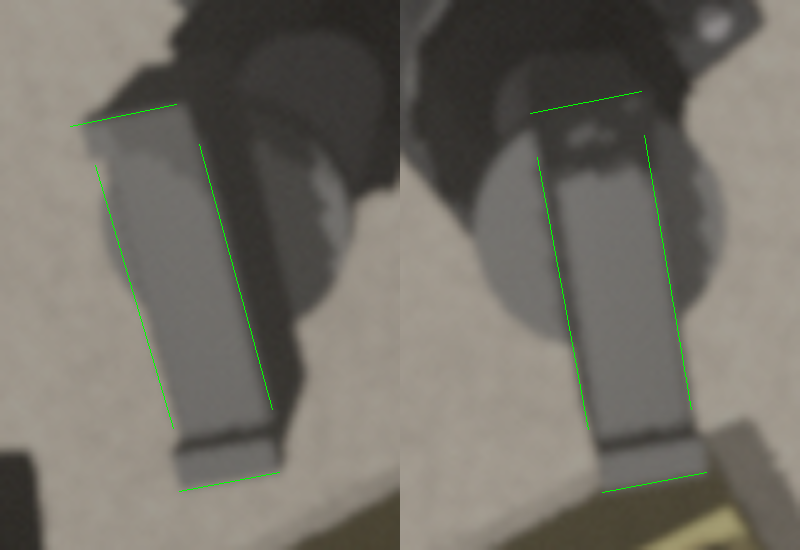

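View pics/rtwin.png

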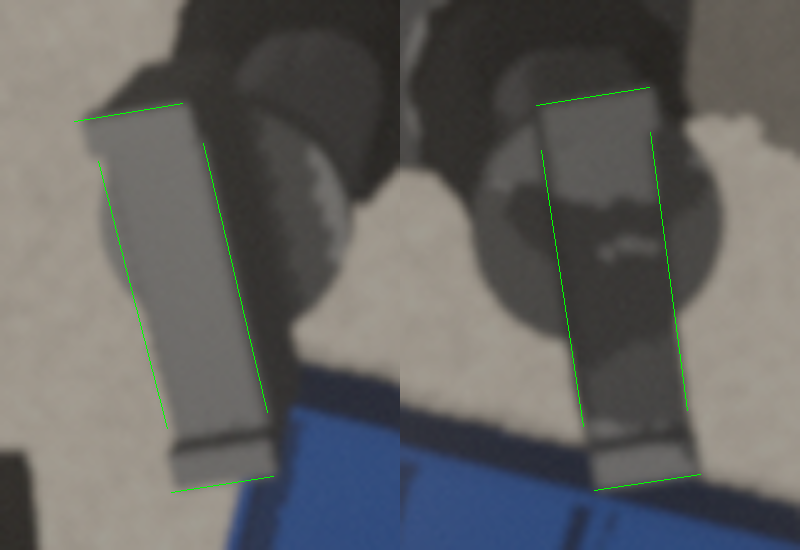

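```bash
cat > tri2.py <<'E'
from ref import *
w9,w10=[pickle.load(open(f'w{i}.pkl','rb')) for i in (9,10)]
k=10
def crops(n,views,c):
    for i,s in enumerate(views):
        u0,v0=proj(s,c)[0].astype(int)
        im=s['frame'][v0-40:v0+40,u0-35:u0+25,::-1] 
        cr=cv2.resize(im,None,fx=7,fy=7,interpolation=cv2.INTER_CUBIC);cr=cv2.convertScaleAbs(cr,alpha=1.8)
        if i==0:o=cr
        else:o=np.hstack([o[:,:400],cr[:,:400]])
        print(n,i,u0-35,v0-40)
    cv2.imwrite(f'pics/z_{n}.png',o)
crops('new',(w9,w10),[551.9,201.2,262]);crops('twin',(w3,w4),[571.7,-235,262]);crops('low',(w1,w2),[551.9,201.2,210])
E
python3 tri2.py
```

```text
low [5.51790e+02 2.01161e+02 2.10199e+02 2.54000e-01] 152 0.2 [0.08  0.046 0.183 0.004]
twin [ 5.71663e+02 -2.35033e+02  2.62359e+02  3.68000e-01] 161 0.21 [0.071 0.04  0.184 0.003]
new 0 220 184
new 1 334 165
twin 0 221 183
twin 1 334 165
low 0 226 186
low 1 340 168
```

View pics/z_new.png

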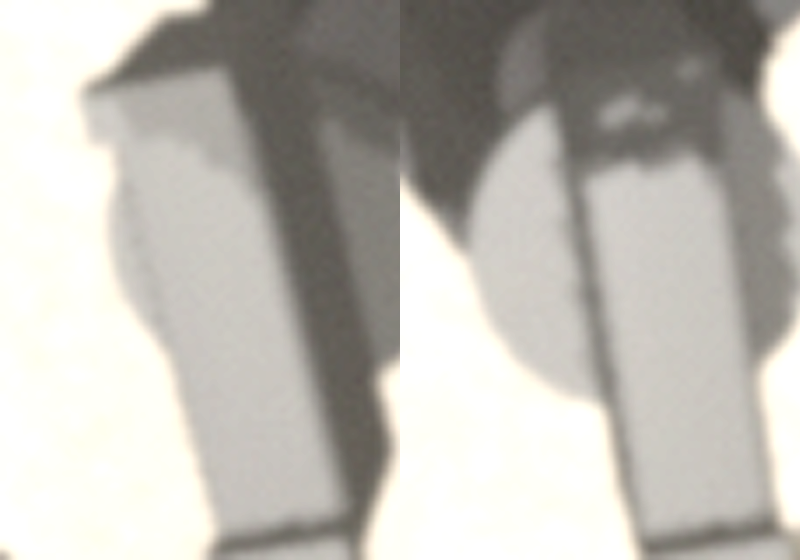

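View pics/z_twin.png

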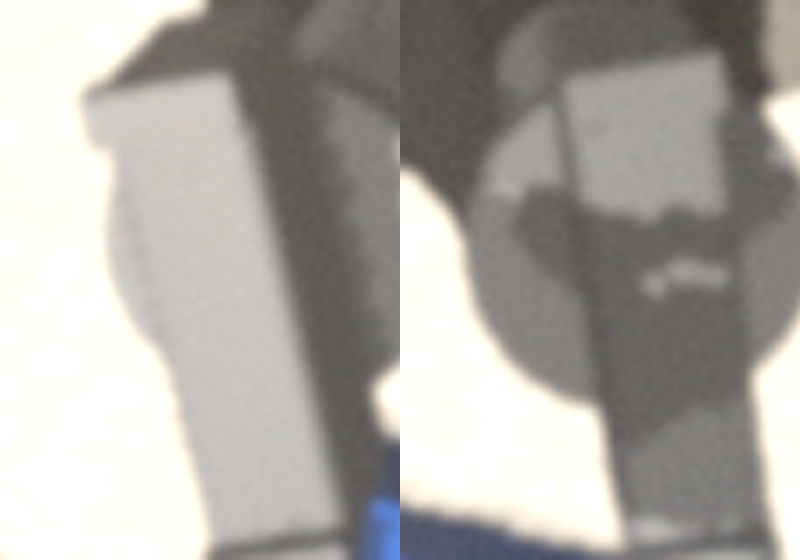

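```bash
cat > boss.py <<'E'
from ref import *
w9,w10=[pickle.load(open(f'w{i}.pkl','rb')) for i in (9,10)]
# boss arcs against floor: sub-pixel edge pts along outward rays; fit (x,y,z) of head axis
def bosspts(s,p,phis):
    # silhouette pts predicted on lower/upper rim
    c=p[:3]; P=np.array([[21*np.cos(a),21*np.sin(a),h] for h in(-15,-23) for a in np.linspace(0,2*np.pi,241)])+c
    q=proj(s,P); h=cv2.convexHull(q.astype(np.float32)).reshape(-1,2); return h
def edgesamp(s,hull,c,angs,w=3):
    g=gaussian_filter(s['frame'].astype(float).mean(2),.7);out=[]
    cc=hull.mean(0)
    for a in angs:
        d=np.array([np.cos(a),np.sin(a)])
        # intersect ray with hull
        best=None
        for i in range(len(hull)):
            A,B=hull[i],hull[(i+1)%len(hull)]
            M=np.c_[d,A-B]
            if abs(np.linalg.det(M))<1e-9: continue
            t,u=np.linalg.solve(M,A-cc)
            if t>0 and -1e-6<=u<=1+1e-6: best=t
        if best is None: continue
        k=best+np.arange(-w,w+.01,.1);S=cc+k[:,None]*d
        v=map_coordinates(g,[S[:,1],S[:,0]],order=3);gr=np.abs(np.gradient(v,.1));j=gr.argmax()
        out.append((best-k[j],gr[j],cc+k[j]*d))
    return out
def fitb(views,angs,p):
    p=np.array(p,float)
    def res(x,w=3):
        r=[]
        for s,an in zip(views,angs): r+= [o[0] for o in edgesamp(s,bosspts(s,x,None),None,an,w)]
        return np.array(r)
    for it in range(4):
        # linearise numerically
        r=least_squares(lambda x:res(x,3 if it<2 else 2),p,loss='soft_l1',f_scale=.3,diff_step=1e-3);p=r.x
    return p,np.median(np.abs(r.fun)),np.round(r.fun,1)
D=np.radians
a0=D(np.arange(150,211,5)); a1=np.r_[D(np.arange(110,201,6)),D(np.arange(0,40,8))]
for n,v,p in (('new',(w9,w10),[552,201,261]),('twin',(w3,w4),[571.7,-235,262])):
    for dz in (-3,0,3):
        q=np.array(p,float);q[2]+=dz
        x,e,f=fitb(v,(a0,a1),q);print(n,np.round(x,2),round(e,2))
    print(f.tolist())
    out=[]
    for s in v:
        u0,v0=proj(s,x)[0].astype(int);cr=cv2.resize(s['frame'][v0-40:v0+40,u0-35:u0+25,::-1],None,fx=6.6,fy=6.6,interpolation=cv2.INTER_CUBIC);cr=cv2.convertScaleAbs(cr,alpha=1.6)
        cv2.polylines(cr,[np.round((bosspts(s,x,None)-[u0-35,v0-40]+.5)*6.6).astype(int)],True,(0,0,255),1);out.append(cr)
    cv2.imwrite(f'pics/b_{n}.png',np.hstack(out))
E
python3 boss.py
```

```text
low [5.51790e+02 2.01161e+02 2.10199e+02 2.54000e-01] 152 0.2 [0.08  0.046 0.183 0.004]
twin [ 5.71663e+02 -2.35033e+02  2.62359e+02  3.68000e-01] 161 0.21 [0.071 0.04  0.184 0.003]
new [551.96 202.02 261.57] 0.2
new [551.88 201.98 261.46] 0.15
new [551.96 202.01 261.51] 0.2
[0.1, 0.1, 0.0, -0.1, 0.0, 0.0, -0.0, -0.0, 0.3, 0.3, -0.8, -1.3, -1.3, 0.0, -0.3, -0.1, 0.2, -0.1, 0.1, 0.1, 0.2, 0.3, 0.2, -0.3, -2.0, 0.8, 0.8, 1.1, 1.3, 0.2, 0.1, 0.6, 0.7, 0.1]
twin [ 571.68 -234.46  261.94] 0.2
twin [ 571.71 -234.45  261.93] 0.2
twin [ 571.52 -234.48  262.05] 0.2
[-0.1, -0.0, -0.1, -0.1, -0.1, -0.0, 0.1, 0.2, 0.3, 0.2, -0.4, -1.1, -1.8, 0.1, 0.0, 0.1, 0.0, 0.0, 0.1, 0.2, 0.2, 0.3, 0.4, 0.2, 0.4, -0.5, -1.8, 1.4, 1.8, 0.3, 0.2, 0.2, -0.0, 0.0]
```

View pics/b_new.png

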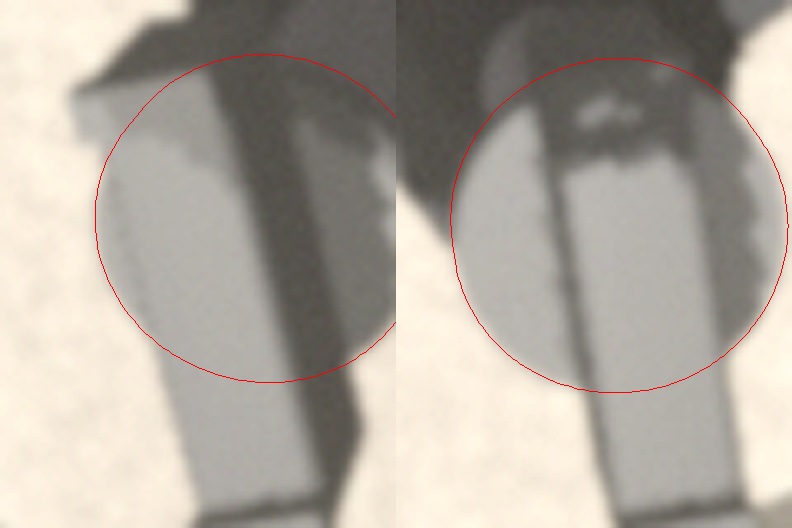

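View pics/b_twin.png

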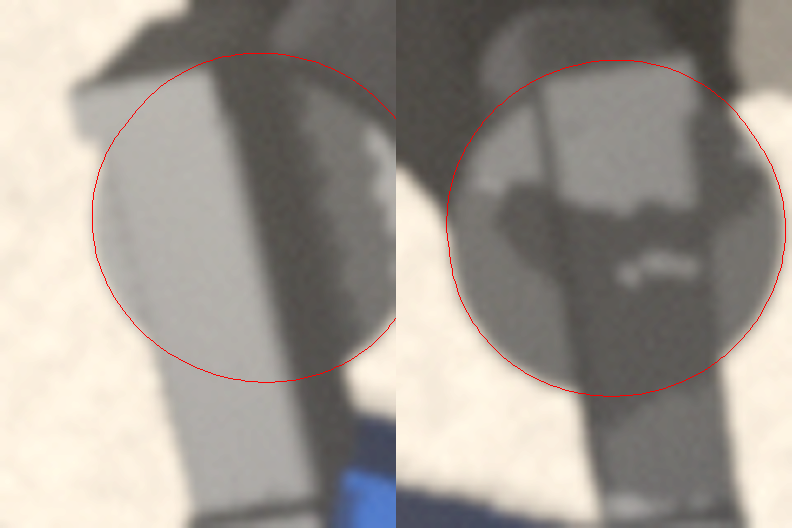

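```bash
python3 st.py; python3 -c "
from h import *
s=snap('side');t=snap('top','t11.png')
for q in ['rack','bottle','jar','cup','caps_tray','brush','flask']: print(q,[np.round(r['rect'],1).tolist() for r in cams.find_in(t,q)[:1]])
job.hand_in()"
```

```text
23.65 [530.  175.  385.7] yaw 65.67 F [-0.5 -0.6 -0.3] M [-0.006  0.012  0.004] 85.5 -0.911 tau6 -0.031
rack [[263.1, 155.6, 57.3, 39.0]]
bottle [[310.8, 224.8, 15.9, 22.3]]
jar [[301.0, 274.1, 20.7, 23.9]]
cup [[318.9, 184.7, 19.6, 12.8]]
caps_tray [[360.5, 149.8, 51.6, 34.7]]
brush [[454.1, 258.8, 48.3, 40.1]]
flask []
the job is handed in; nothing more can be done
```

The lower post's head is now level with the other head, locked and released, and I handed the job in at about 24 s. No verdict was reported.

**What I did:** I pinched the head across its 16 mm thickness and turned it counter-clockwise 0.71 rad until it was free. I then raised it 52 mm and turned it back clockwise. It began to bite about 0.36 rad past where it was found, and I let go once the torque felt snug.

**Last checks:**
- **Height:** two wrist-camera fits put the heads within 0.5 mm (round boss) and 1.6 mm (bar edges) of each other, this post's head being the lower in both. The two fits disagree by about 1 mm, well inside the 5 mm limit.
- **Lock torque:** the final reading averaged about 0.31 N m, from two sets of 0.28 and 0.34, so it sits slightly above the 0.2–0.3 snug band. Some of that may be the section's free friction (up to 0.05 N m). The overtightening limit is 0.4.
- **After release:** the bar fit suggests the head may have sprung back about 0.04 rad. That would leave about 0.25 N m, but the figure is within the fit's uncertainty.
- **Clearance:** the gripper is open above the head and the wrist force reads zero.
- **Bystanders:** six of the seven things were found within about 2 pixels of where they started. The network missed the flask in the last picture, but the arm never went near it at its height.

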